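Lean the rinsed bur-drawer plate up to drain

TASK

Stand the heavy stop bar on the worktop parallel to the plain side panel of the low bur cabinet, a little way out from it; then take the perforated plate out of the rinse rack and lean it squarely against the cabinet, tilted back about 20 degrees from upright, white foot strip down on the worktop and blocked by the bar. The strip is slippery, so it must rest against the bar; leave the other things on the table where they are.

Things in the scene. Friction and masses are not known exactly. Their poses are not given: they have to be found in the camera images.
- cabinet: low steel bur cabinet, fixed: 300 mm along its x, 200 mm along its y, 120 mm high. Origin on the worktop under the middle of its plain side panel, the leaning wall: the panel is the plane y = 0 of this frame, x runs along it (150 mm either way), +y points into the cabinet, so the free worktop before it lies at -y; z up. A bur stand (22 mm high, burs to 48 mm above the cabinet's top) stands on the top, 110 mm and more behind the panel.
- rack: rinse rack, fixed: grey base 170 x 100 x 8 mm with four steel pins of 8 mm diameter reaching 70 mm above the worktop, at x = +-58 mm, y = +-9.5 mm, so that an 11 mm wide slot runs along its x; a 20 mm high lip at each end of the slot (x = +-78 mm). Origin under the middle of the base, z up.
- plate_centre (a point): centre of the loose perforated steel plate, 140 mm wide (x) x 8 mm thick (y) x 200 mm tall (z, up when standing on its foot), 0.25 to 0.45 kg; it starts upright in the rack's slot, foot 8 mm above the worktop, with its x along the rack's x, up to 3 degrees off upright in the play of the slot. Take it from above by the bare top edge (the uppermost 30 mm has no holes).
- plate_foot (a point): middle of the underside of the plate's foot (100 mm below plate_centre along the plate's z): the lowest 12 mm of the plate is a white plastic strip, same 8 mm thickness, very slippery on everything (friction about 0.1).
- stop_handle (a point): point on the upright handle of the loose dark steel stop bar, 55 mm above its underside. The bar: base 120 mm (x) x 40 mm (y) x 16 mm high, on its middle a square handle 22 x 22 mm from 16 to 76 mm height; 0.6 to 0.86 kg; it does not slip easily. Same both ways round. z up.
- bur_block: brass block 70 x 40 x 22 mm with burs standing in it to 46 mm; centre of its underside; leave it
- cup: white ceramic cup, 60 mm across, 50 mm high; centre of its underside; leave it
- bottle: white bottle, 58 mm across, 150 mm high; centre of its underside; leave it
- jar: amber glass jar, 56 mm across, 60 mm high; centre of its underside; leave it
- tin: closed flat metal tin 92 x 62 x 30 mm; centre of its underside; leave it

How it is judged (in metres and radians):
On the way:
1. the stop bar stands released and still on the worktop in front of the panel, base 25 to 90 mm out from it and parallel within 12 degrees, while the plate is still in its rack (y of stop_handle in the frame of cabinet between -0.11 and -0.045 m and x of stop_handle in the frame of cabinet between -0.13 and 0.13 m and angle between the x axis of stop_handle and the x axis of cabinet, either way round below 0.21 rad and height (world z) of stop_handle below 0.06 m and angle between stop_handle's own z axis and vertical below 0.05 rad and linear speed of stop below 0.02 m/s and contact force between stop and the fingers below 0.1 N and distance of plate_centre from where it was at the start of the episode below 0.03 m), for 0.2 s.
At the end, for the whole second after the job is handed in: Plate at rest against the cabinet, leaning 11.5-30 degrees from upright, square to the panel within 12 degrees; foot strip on the worktop (8 mm), within 8 mm of the bar's side and 60 mm of its middle; bar flat, still, outside the foot, base 25-100 mm from the panel (angle between plate_centre's own z axis and vertical between 0.2 and 0.52 rad and angle between the x axis of plate_centre and the x axis of cabinet, either way round below 0.21 rad and contact force between plate and cabinet above 0.05 N and height (world z) of plate_foot below 0.008 m and y of plate_foot in the frame of cabinet below -0.015 m and y of plate_foot in the frame of stop_handle between -0.032 and 0.032 m and x of plate_foot in the frame of stop_handle between -0.06 and 0.06 m and y of stop_handle in the frame of cabinet between -0.12 and -0.045 m and angle between stop_handle's own z axis and vertical below 0.05 rad and height (world z) of stop_handle below 0.06 m and linear speed of each of plate, stop below 0.02 m/s and angular speed of plate below 0.1 rad/s); the robot touches nothing.
It fails at once if a bystander (bur block, cup, bottle, jar, tin) is moved more than 30 mm (distance of any of bur_block, cup, bottle, jar, tin from where it was at the start of the episode above 0.03 m).
It also fails if it takes over 72 s, if anything falls off the work surface, if the arm or the gripper's body presses on something with over 40 N, if the wrist force passes 120 N, or if a joint passes its speed limit or range.

ROBOT

A 6-joint arm with a two-finger parallel gripper is mounted at the origin on the work surface. World frame = base frame: x ahead of the robot, y to its left, z up, the work surface at z = 0. Lengths are in mm, angles in rad, forces in N, time in s.
With the tool pointing down it reaches from about 200 to 875 mm from the base axis. Payload 3.4 kg.
Tool frame: the origin (TCP) lies midway between the tips of the shut fingers; the grasp point (between the pads) lies 19 mm behind it; z points along the fingers, y is the line along which they close (so a half turn about z gives the same grasp; the last joint's range is limited). The gripper opens to 94 mm and grips with 3 to 60 N. Pads are 16 mm wide; open, the fingers measure 119 mm over their backs; the gripper's body (75 mm by 177 mm) begins 78 mm behind the grasp point.
Start: joints at [1.035, 0.276, 1.505, -0, 1.361, -0.121], TCP at [231.75, 526.267, 205.493] pointing down, gripper open.
Joint ranges: [-2.89, 2.89], [-0.75, 2.08], [0.22, 2.7], [-1.18, 4.32], [0.11, 2.71], [-2.7, 2.7]. Speed limits (rad/s): [2.57, 2.57, 3.14, 3.14, 3.14, 3.14].

INTERFACE

Orientations are given as a 3x3 rotation matrix whose columns are the frame's x, y, z axes.
In Python, from workcell import robot gives the robot as it stands.
- The arm moves only by the tool step_arm, never from a script. Its argument "rows" is a list of rows, each an object with "travel": the shift along the tool's x, y, z in m, a list of three; "twist": the turn about the tool's z in rad; "gripper": the closure, from 0 (fully open) to 1 (shut). A call has exactly 8 rows; each row shifts and turns the commanded pose from where the row before left it, along the tool's axes as they then stand; what a row does not reach is not made up. A row lasts 1/10 s, in which the tool goes at most 50 mm and 8.59 degrees, less where a joint would pass 70% of its speed; a pose out of reach is approached as far as the arm can. A call with a gripper value outside its range is refused whole. The fingers move at their own pace and stop on an object; "grip_force" is the grip in N (left out, the last holds). Time passes only in rows, so rows that do not move let the fingers close, or fill a call up. It gives the time, the measured TCP pose, the force, the opening and the grip force at its end, in the units of the state.
- robot.read_state(): the state, without advancing time (a new reading comes with each control period).
- robot.get_image(name): name is "side" or "top"; returns a dict with "color" (480x640x3 uint8, red, green, blue), "vfov" (degrees; the focal length in pixels is half the picture's height over the tangent of half this angle, whatever the lens; pixels are square), "cx", "cy" (the principal point, pixels), "origin" and "rotation" of the camera in the world. Camera axes: x right, y up, looking along -z (the intrinsics and any distortion apply to the point x, -y, -z); pixel columns grow to the right and rows downward; lengths in mm; the calibration is good to about 2 mm. A picture is of the moment at which its call begins. There is no depth.
- robot.sign_off(): hands the job in; it is judged then, once.
The state is a dict: "t": time; "joints": joint angles; "qvel": joint speeds; "joint_torque": joint torques, N m; "tcp_pos": TCP position; "orientation": TCP orientation; "ft_force": force on the tool from outside, world axes, zero at the start; "moment": the same for the moment, N m; "opening": opening from 0.0 (shut) to 1.0 (fully open); "finger_force": force on a finger pad.
Only numpy, scipy, OpenCV 4.12 (cv2) and the standard library are available. Lean on these libraries where they do the work, as an engineer would, in place of code of your own. Each camera call takes 0.05 s, during which the arm holds its last target. There are 200 camera calls.

## Working session

There is one attempt and no reset: what is moved stays moved. The work goes in short steps, Python scripts to look and compute and a tool call to move; the robot and the scene stay as the last step left them, time stands still between calls to the robot, and variables do not carry over. Pictures are saved under pics/ and viewed, at most 10 in all, crops included, and the job is handed in when it is done.

Besides the shell and the picture viewer there is one more tool, called after "Emit:" as name([rows], argument=value, ...), one row to a line, values as JSON. step_arm: Moves the arm, as the interface text tells. Its arguments: {"type":"object","properties":{"rows":{"type":"array","items":{"type":"object","properties":{"travel":{"type":"array","items":{"type":"number"}},"twist":{"type":"number"},"gripper":{"type":"number"}}}},"grip_force":{"type":"number"}},"required":["rows"]}

```bash
mkdir -p pics; ls; python3 - <<'E'
from workcell import robot
import cv2,json
s=robot.read_state();print(s)
for n in("side","top"):
    d=robot.get_image(n);cv2.imwrite(f"pics/{n}0.png",d["color"][:,:,::-1])
    print({k:v for k,v in d.items() if k!="color"})
E
```

```text
pics
{'t': 0.0, 'joints': array([ 1.03499231e+00,  2.76592026e-01,  1.50609634e+00, -7.48386538e-06,
        1.36068154e+00, -1.21039218e-01]), 'qvel': array([-1.02118072e-03,  9.44067757e-05,  1.27830927e-03,  1.67424530e-03,
        1.25157144e-04, -5.12404947e-04]), 'joint_torque': array([ 8.37579846e-04, -4.04575324e+01, -2.37233287e+01,  7.02342438e-02,
        3.43307597e-02, -8.23185769e-05]), 'tcp_pos': array([231.45602858, 525.75797804, 204.62109148]), 'orientation': array([[-9.15211663e-01,  4.02972456e-01, -9.01052058e-04],
       [ 4.02973410e-01,  9.15210404e-01, -1.53192286e-03],
       [ 2.07329502e-04, -1.76513369e-03, -9.99998421e-01]]), 'ft_force': array([ 0.14109916, -0.04431809, -0.85580518]), 'moment': array([-0.06386983, -0.00853505, -0.0007285 ]), 'finger_force': 0.0, 'opening': 0.9998189757085681}
{'vfov': 55.68517022879449, 'cx': 318.2236375441561, 'cy': 238.3152872500311, 'origin': array([ 148.64324079, -431.15552603,  769.3027151 ]), 'rotation': array([[ 0.71949921,  0.53424114, -0.44374237],
       [-0.69438917,  0.56445635, -0.44633252],
       [ 0.012024  ,  0.62926579,  0.77709716]])}
{'vfov': 57.06188180508672, 'cx': 325.6002564695129, 'cy': 239.79278539518413, 'origin': array([447.73183372, -48.77795762, 894.1273353 ]), 'rotation': array([[ 0.02516594,  0.99198853, -0.12379591],
       [-0.99957817,  0.02676542,  0.01127394],
       [ 0.01449707,  0.12345997,  0.99224366]])}
```

View pics/top0.png

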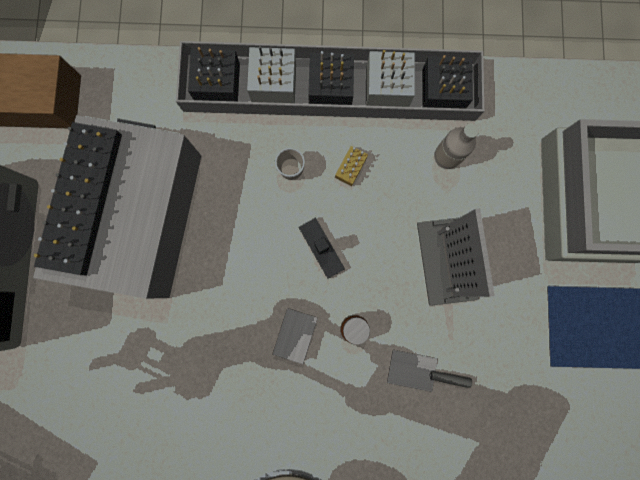

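View pics/side0.png

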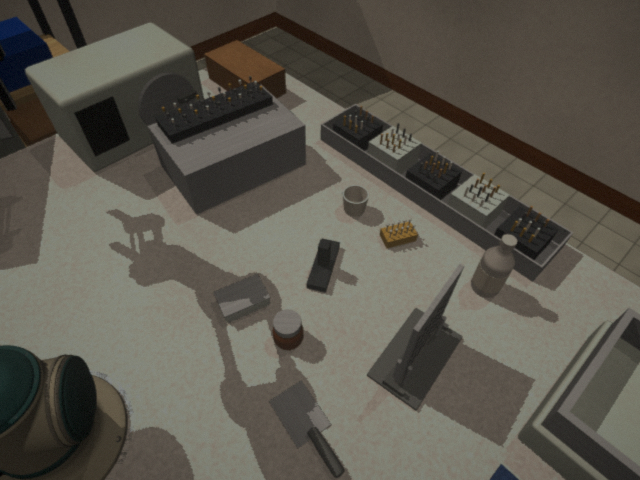

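```bash
cat > h.py <<'E'
import numpy as np, cv2
from workcell import robot
def ray(d,u,v):
    f=240/np.tan(np.radians(d["vfov"]/2))
    return d["origin"],d["rotation"]@np.array([(u-d["cx"])/f,-(v-d["cy"])/f,-1])
def at(d,u,v,z):
    o,r=ray(d,u,v);return o+r*(z-o[2])/r[2]
def proj(d,p):
    f=240/np.tan(np.radians(d["vfov"]/2));c=d["rotation"].T@(np.array(p,float)-d["origin"])
    return np.array([d["cx"]-f*c[0]/c[2],d["cy"]+f*c[1]/c[2]])
def crop(d,x0,y0,w,h,k,name):
    c=d["color"][y0:y0+h,x0:x0+w,::-1]
    c=np.clip(c.astype(float)*1.3,0,255).astype(np.uint8)
    cv2.imwrite(f"pics/{name}.png",cv2.resize(c,None,fx=k,fy=k,interpolation=cv2.INTER_CUBIC))
E
python3 - <<'E'
from h import *
d=robot.get_image("top");s=robot.get_image("side")
crop(d,120,110,390,200,2,"tc");crop(s,140,80,360,330,1.8,"sc")
for p in[(183,134),(149,296)]:print("paneltop",at(d,*p,120).round(1))
for p in[(201,156),(169,298)]:print("panelbot",at(d,*p,0).round(1))
for p in[(300,225),(348,272),(315,218),(332,278)]:print("bar",at(d,*p,16).round(1))
for p in [(322,242)]:print("handle top",at(d,*p,76).round(1))
for p in[(417,222),(430,306)]:print("rackleft",at(d,*p,8).round(1))
for p in[(476,211),(493,295)]:print("platetop",at(d,*p,208).round(1))
E
```

```text
paneltop [730.5 205.7 120. ]
paneltop [438.1 245.4 120. ]
panelbot [728.  204.8   0. ]
panelbot [433.7 250.9   0. ]
bar [585.9  -6.5  16. ]
bar [ 494.  -104.9   16. ]
bar [601.  -36.3  16. ]
bar [481.3 -73.4  16. ]
handle top [545.5 -51.5  76. ]
rackleft [ 599.9 -244.3    8. ]
rackleft [ 431.  -270.2    8. ]
platetop [ 585.8 -294.1  208. ]
platetop [ 454.1 -318.3  208. ]
```

View pics/tc.png

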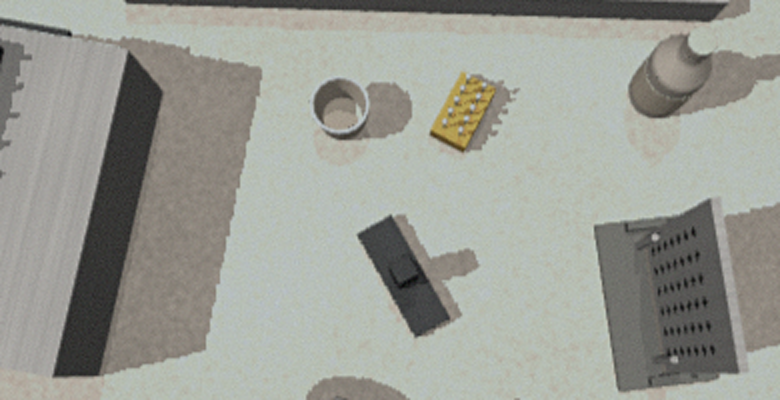

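View pics/sc.png

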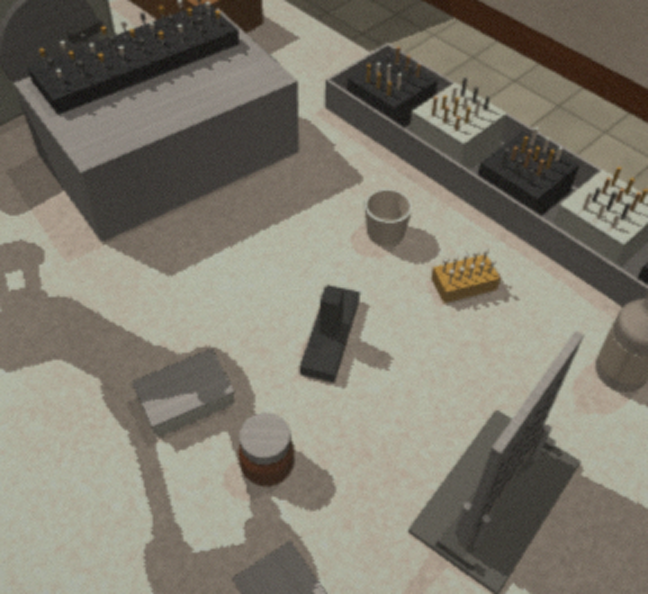

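Top view: cabinet panel top edge at px (185,136)–(147,298), bar corners at (299,227),(316,218),(345,269),(327,278), and plate top edge at (476,210)–(491,296). The side view shows the same layout with the plate upright in the rack.

```bash
cat >> h.py <<'E'
def tri(d,p,s,q):
    o,r=ray(d,*p);o2,r2=ray(s,*q)
    t=np.linalg.lstsq(np.c_[r,-r2],o2-o,rcond=None)[0]
    a,b=o+t[0]*r,o2+t[1]*r2;return (a+b)/2,np.linalg.norm(a-b)
def go(x,y,z,yaw):
    """twist first, then travel in the turned tool frame (m)"""
    st=robot.read_state();R=st["orientation"];p=st["tcp_pos"]
    y0=np.arctan2(R[1,1],R[0,1]);yw=np.radians(yaw)
    tw=-(yw-y0);tw=(tw+np.pi)%(2*np.pi)-np.pi
    c,s=np.cos(yw),np.sin(yw);Y=np.array([c,s,0]);Z=np.array([0,0,-1]);X=np.cross(Y,Z)
    D=np.array([x,y,z])-p
    print("twist",round(tw,3),"travel m",(np.array([D@X,D@Y,D@Z])/1000).round(4),"t",st["t"],"tcp",p.round(1),"yaw",round(np.degrees(y0),1))
E
python3 - <<'E'
from h import *
d=robot.get_image("top");s=robot.get_image("side")
ang=lambda a,b:np.degrees(np.arctan2((a-b)[1],(a-b)[0])).round(1)
A,B=at(d,185,136.5,120),at(d,147,298,120);print("ptop",A,B,ang(A,B),np.linalg.norm(A-B))
A,B=at(d,201,156,0),at(d,171.5,298,0);print("pbot",A,B,ang(A,B),np.linalg.norm(A-B))
C=lambda u,v:(140+u/1.8,80+v/1.8)
print("side pbot",at(s,*C(106,240),0),at(s,*C(298,151),0)); print("side ptop",at(s,*C(82,167),120),at(s,*C(297,84),120))
c=[at(d,*p,16) for p in[(299,227),(316,218),(345,269),(327.5,278.5)]];print("bar",np.mean(c,0),ang(c[0],c[3]),ang(c[1],c[2]),ang((c[0]+c[1])/2,(c[2]+c[3])/2))
print("handle",at(d,120+405/2,110+273/2,76))
P=tri(d,(479.5,209),s,C(581,334));Q=tri(d,(493.5,295.5),s,C(500,448));print("plate tri",P,Q,ang(P[0],Q[0]))
A,B=at(d,476.5,210.5,208),at(d,491.5,296,208);print("plate",A,B,ang(A,B),(A+B)/2)
c=[at(d,*p,8) for p in[(417.5,223),(429.5,305)]];print("rackL",c,ang(*c))
go(545,-52,120,33)
E
```

```text
ptop [725.95195577 201.81761939 120.        ] [434.61953106 248.54203536 120.        ] -9.1 295.05550788635327
pbot [728.02007174 204.81555739   0.        ] [433.80698822 245.96640016   0.        ] -8.0 297.07697718408207
side pbot [441.80581777 249.49924967   0.        ] [731.80298345 205.57369268   0.        ]
side ptop [441.10417505 256.4033293  120.        ] [726.27114765 199.80943263 120.        ]
bar [540.6604908  -51.55462946  16.        ] 30.5 30.9 30.7
handle [537.05369233 -52.61321962  76.        ]
plate tri (array([ 588.96665805, -298.98879216,  211.17237717]), np.float64(1.1393482330662477)) (array([ 454.03895384, -318.10425589,  212.37312903]), np.float64(2.0589686866994783)) 8.1
plate [ 586.64075693 -294.87399878  208.        ] [ 452.48919884 -315.91829267  208.        ] 8.9 [ 519.56497789 -305.39614573  208.        ]
rackL [array([ 597.83306641, -245.29704894,    8.        ]), array([ 432.94315918, -269.181729  ,    8.        ])] 8.2
twist 0.58 travel m [-0.6555 -0.0521  0.0852] t 0.3 tcp [231.7 526.1 205.2] yaw 66.2
```

Emit:
step_arm([
  {"travel": [0, 0, 0], "twist": 0.124, "gripper": 0},
  {"travel": [0, 0, 0], "twist": 0.124, "gripper": 0},
  {"travel": [0, 0, 0], "twist": 0.124, "gripper": 0},
  {"travel": [0, 0, 0], "twist": 0.124, "gripper": 0},
  {"travel": [0, 0, 0], "twist": 0.124, "gripper": 0},
  {"travel": [-0.05, 0, 0], "twist": 0, "gripper": 0},
  {"travel": [-0.05, 0, 0], "twist": 0, "gripper": 0},
  {"travel": [-0.05, 0, 0], "twist": 0, "gripper": 0},
], grip_force=40)

```text
t: 1.1
tcp_pos: [308.7, 396.1, 205.3]
orientation: [[-0.512, 0.859, 0.0], [0.859, 0.512, -0.0], [-0.0, 0.0, -1.0]]
ft_force: [0.6, 0.3, -0.4]
opening: 1.001
finger_force: 0.0
```

```bash
python3 -c "
from h import *
go(540,-52,110,30.7)"
```

```text
twist 0.002 travel m [-0.5033 -0.0299  0.0953] t 1.1 tcp [308.7 396.1 205.3] yaw 30.8
```

Emit:
step_arm([
  {"travel": [-0.048, 0, 0], "twist": 0, "gripper": 0},
  {"travel": [-0.048, 0, 0], "twist": 0, "gripper": 0},
  {"travel": [-0.048, 0, 0], "twist": 0, "gripper": 0},
  {"travel": [-0.048, -0.006, 0], "twist": 0, "gripper": 0},
  {"travel": [-0.048, -0.006, 0], "twist": 0, "gripper": 0},
  {"travel": [-0.048, -0.006, 0], "twist": 0, "gripper": 0},
  {"travel": [-0.048, -0.006, 0.005], "twist": 0, "gripper": 0},
  {"travel": [-0.048, -0.006, 0.01], "twist": 0, "gripper": 0},
])

```text
t: 1.9
tcp_pos: [479.9, 49.9, 191.2]
orientation: [[-0.51, 0.86, 0.003], [0.86, 0.51, 0.0], [-0.001, 0.002, -1.0]]
ft_force: [0.5, -0.2, 0.7]
opening: 0.999
finger_force: 0.0
```

```bash
python3 -c "
from h import *
go(540,-52,110,30.7)"
```

```text
twist -0.0 travel m [-0.1183 -0.0003  0.0812] t 1.9 tcp [479.9  49.9 191.2] yaw 30.7
```

Emit:
step_arm([
  {"travel": [-0.04, 0, 0.02], "twist": 0, "gripper": 0},
  {"travel": [-0.04, 0, 0.02], "twist": 0, "gripper": 0},
  {"travel": [-0.03, 0, 0.02], "twist": 0, "gripper": 0},
  {"travel": [0, 0, 0.02], "twist": 0, "gripper": 0},
  {"travel": [0, 0, 0], "twist": 0, "gripper": 0},
  {"travel": [0, 0, 0], "twist": 0, "gripper": 0},
  {"travel": [0, 0, 0], "twist": 0, "gripper": 0},
  {"travel": [0, 0, 0], "twist": 0, "gripper": 0},
])

```text
t: 2.7
tcp_pos: [535.5, -42.2, 111.8]
orientation: [[-0.512, 0.859, 0.002], [0.859, 0.512, -0.0], [-0.002, 0.002, -1.0]]
ft_force: [-1.0, -0.3, 0.7]
opening: 1.002
finger_force: 0.0
```

```bash
python3 -c "
from h import *
go(540,-52,40,30.7)
s=robot.get_image('side');crop(s,200,180,250,180,3,'c1')"
```

```text
twist 0.001 travel m [-0.0107 -0.0011  0.0718] t 2.7 tcp [535.5 -42.2 111.8] yaw 30.8
```

View pics/c1.png

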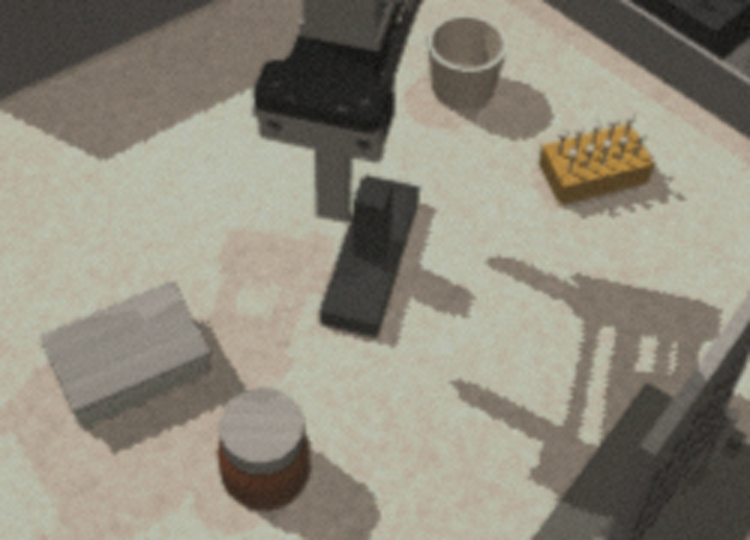

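The open gripper is over the bar, near finger at crop (335,190) and handle at (372,210). That matches the estimate, so I descend and grip.

Emit:
step_arm([
  {"travel": [-0.011, -0.001, 0], "twist": 0, "gripper": 0},
  {"travel": [0, 0, 0.03], "twist": 0, "gripper": 0},
  {"travel": [0, 0, 0.03], "twist": 0, "gripper": 0},
  {"travel": [0, 0, 0.012], "twist": 0, "gripper": 0},
  {"travel": [0, 0, 0], "twist": 0, "gripper": 0},
  {"travel": [0, 0, 0], "twist": 0, "gripper": 1},
  {"travel": [0, 0, 0], "twist": 0, "gripper": 1},
  {"travel": [0, 0, 0], "twist": 0, "gripper": 1},
])

```text
t: 3.55
tcp_pos: [540.6, -52.9, 39.7]
orientation: [[-0.511, 0.86, 0.003], [0.86, 0.511, -0.0], [-0.002, 0.002, -1.0]]
ft_force: [1.1, -0.5, 0.1]
opening: 0.782
finger_force: 0.0
```

Emit:
step_arm([
  {"travel": [0, 0, 0], "twist": 0, "gripper": 1},
  {"travel": [0, 0, 0], "twist": 0, "gripper": 1},
  {"travel": [0, 0, 0], "twist": 0, "gripper": 1},
  {"travel": [0, 0, 0], "twist": 0, "gripper": 1},
  {"travel": [0, 0, -0.01], "twist": 0, "gripper": 1},
  {"travel": [0, 0, -0.02], "twist": 0, "gripper": 1},
  {"travel": [0, 0, -0.02], "twist": 0, "gripper": 1},
  {"travel": [0, 0, 0], "twist": 0, "gripper": 1},
])

```text
t: 4.35
tcp_pos: [542.0, -53.2, 91.5]
orientation: [[-0.511, 0.86, 0.006], [0.86, 0.511, -0.001], [-0.004, 0.005, -1.0]]
ft_force: [0.8, 0.5, -0.6]
opening: 0.098
finger_force: 0.0
```

```bash
python3 -c "
from h import *
a=np.radians(-8.7);n=np.array([-np.sin(a),np.cos(a)]);c=np.array([582,226])
p=c-71*n;print(p)
go(p[0],p[1],85,-8.7)"
```

```text
[571.26048176 155.81693404]
twist 0.688 travel m [ 0.211  -0.0027  0.0065] t 4.35 tcp [542.  -53.2  91.5] yaw 30.7
```

The fingers close slower than I allowed and missed the handle, so I reopen and look before retrying.

Emit:
step_arm([
  {"travel": [0, 0, 0], "twist": 0, "gripper": 0},
  {"travel": [0, 0, 0], "twist": 0, "gripper": 0},
  {"travel": [0, 0, 0], "twist": 0, "gripper": 0},
  {"travel": [0, 0, 0], "twist": 0, "gripper": 0},
  {"travel": [0, 0, 0], "twist": 0, "gripper": 0},
  {"travel": [0, 0, 0], "twist": 0, "gripper": 0},
  {"travel": [0, 0, 0], "twist": 0, "gripper": 0},
  {"travel": [0, 0, 0], "twist": 0, "gripper": 0},
])

```text
t: 5.15
tcp_pos: [539.6, -52.7, 88.4]
orientation: [[-0.511, 0.86, -0.0], [0.86, 0.511, 0.0], [0.0, 0.0, -1.0]]
ft_force: [-0.0, 0.6, -0.3]
opening: 0.744
finger_force: 0.0
```

```bash
python3 -c "
from h import *
go(540.5,-52,40,30.7)
s=robot.get_image('side');crop(s,250,180,150,140,4,'c2')"
```

```text
twist 0.0 travel m [0.0001 0.0011 0.0484] t 5.15 tcp [539.6 -52.7  88.4] yaw 30.7
```

View pics/c2.png

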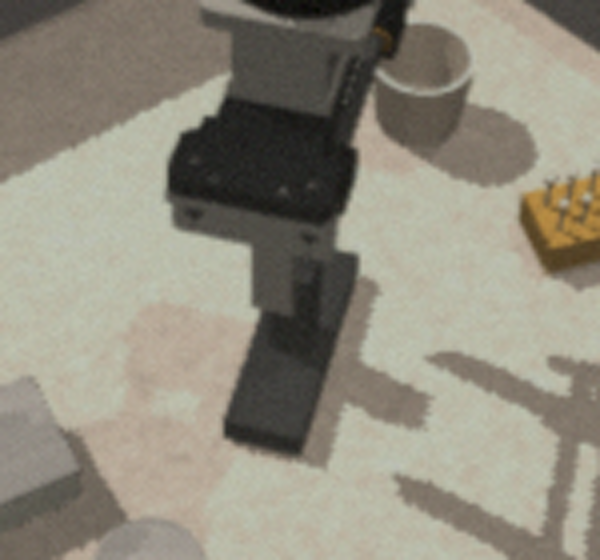

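The bar still stands flat in place, with its handle at about crop (310,290). I'll descend again and hold the close for longer.

Emit:
step_arm([
  {"travel": [0, 0.001, 0.024], "twist": 0, "gripper": 0.2},
  {"travel": [0, 0, 0.024], "twist": 0, "gripper": 0.3},
  {"travel": [0, 0, 0], "twist": 0, "gripper": 1},
  {"travel": [0, 0, 0], "twist": 0, "gripper": 1},
  {"travel": [0, 0, 0], "twist": 0, "gripper": 1},
  {"travel": [0, 0, 0], "twist": 0, "gripper": 1},
  {"travel": [0, 0, 0], "twist": 0, "gripper": 1},
  {"travel": [0, 0, 0], "twist": 0, "gripper": 1},
])

```text
t: 6.0
tcp_pos: [540.8, -52.3, 41.0]
orientation: [[-0.511, 0.86, 0.001], [0.86, 0.511, -0.0], [-0.001, 0.001, -1.0]]
ft_force: [0.5, -0.3, 0.9]
opening: 0.241
finger_force: 0.4
```

Emit:
step_arm([
  {"travel": [0, 0, 0], "twist": 0, "gripper": 1},
  {"travel": [0, 0, 0], "twist": 0, "gripper": 1},
  {"travel": [0, 0, 0], "twist": 0, "gripper": 1},
  {"travel": [0, 0, 0], "twist": 0, "gripper": 1},
  {"travel": [0, 0, 0], "twist": 0, "gripper": 1},
  {"travel": [0, 0, -0.01], "twist": 0, "gripper": 1},
  {"travel": [0, 0, -0.02], "twist": 0, "gripper": 1},
  {"travel": [0, 0, -0.02], "twist": 0, "gripper": 1},
])

```text
t: 6.8
tcp_pos: [538.9, -51.7, 89.6]
orientation: [[-0.511, 0.86, -0.004], [0.86, 0.511, 0.001], [0.003, -0.003, -1.0]]
ft_force: [0.0, 0.6, -6.4]
opening: 0.232
finger_force: 40.0
```

Emit:
step_arm([
  {"travel": [0, 0, 0], "twist": 0.115, "gripper": 1},
  {"travel": [0, 0, 0], "twist": 0.115, "gripper": 1},
  {"travel": [0, 0, 0], "twist": 0.115, "gripper": 1},
  {"travel": [0, 0, 0], "twist": 0.115, "gripper": 1},
  {"travel": [0, 0, 0], "twist": 0.115, "gripper": 1},
  {"travel": [0, 0, 0], "twist": 0.113, "gripper": 1},
  {"travel": [0.03, 0, 0], "twist": 0, "gripper": 1},
  {"travel": [0.03, 0, 0], "twist": 0, "gripper": 1},
])

```text
t: 7.6
tcp_pos: [548.5, 7.5, 89.4]
orientation: [[0.154, 0.988, -0.003], [0.988, -0.154, 0.001], [0.0, -0.003, -1.0]]
ft_force: [0.5, 0.2, -7.5]
opening: 0.229
finger_force: 40.0
```

Emit:
step_arm([
  {"travel": [0.03, 0, 0], "twist": 0, "gripper": 1},
  {"travel": [0.03, 0, 0], "twist": 0, "gripper": 1},
  {"travel": [0.03, 0, 0], "twist": 0, "gripper": 1},
  {"travel": [0.03, 0, 0], "twist": 0, "gripper": 1},
  {"travel": [0.015, 0, 0], "twist": 0, "gripper": 1},
  {"travel": [0, 0, 0], "twist": 0, "gripper": 1},
  {"travel": [0, 0, 0], "twist": 0, "gripper": 1},
  {"travel": [0, 0, 0], "twist": 0, "gripper": 1},
])

```text
t: 8.4
tcp_pos: [569.4, 139.3, 90.1]
orientation: [[0.152, 0.988, -0.001], [0.988, -0.152, -0.001], [-0.001, -0.001, -1.0]]
ft_force: [-1.1, 0.3, -6.5]
opening: 0.229
finger_force: 40.0
```

```bash
python3 -c "
from h import *
go(571,156,42,-8.7)
t=robot.get_image('top');crop(t,120,100,200,220,2.7,'c3')"
```

```text
twist -0.001 travel m [ 0.0168 -0.001   0.0481] t 8.4 tcp [569.4 139.3  90.1] yaw -8.7
```

View pics/c3.png

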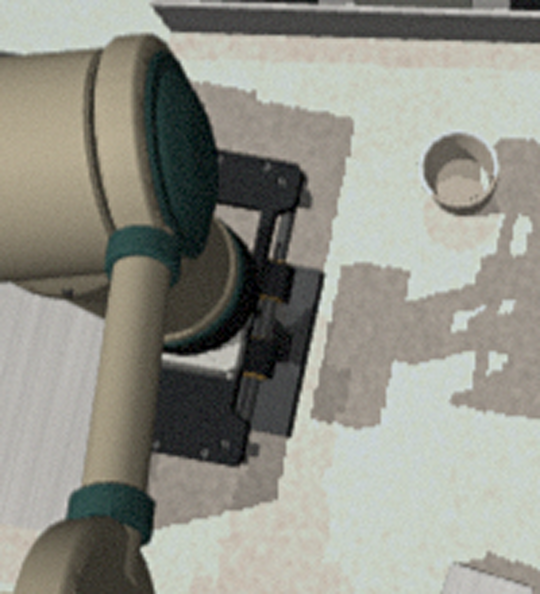

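The bar is held level and aligned with the panel, base at about crop (300,350), with the gripper body clear of the cabinet. Next I move it in and lower it.

Emit:
step_arm([
  {"travel": [0.017, 0, 0], "twist": 0, "gripper": 1},
  {"travel": [0, 0, 0.02], "twist": 0, "gripper": 1},
  {"travel": [0, 0, 0.015], "twist": 0, "gripper": 1},
  {"travel": [0, 0, 0.008], "twist": 0, "gripper": 1},
  {"travel": [0, 0, 0.003], "twist": 0, "gripper": 1},
  {"travel": [0, 0, 0.002], "twist": 0, "gripper": 1},
  {"travel": [0, 0, 0.001], "twist": 0, "gripper": 1},
  {"travel": [0, 0, 0], "twist": 0, "gripper": 1},
])

```text
t: 9.25
tcp_pos: [573.0, 157.4, 42.0]
orientation: [[0.152, 0.988, 0.001], [0.988, -0.152, 0.0], [0.0, 0.001, -1.0]]
ft_force: [0.4, 0.3, -6.8]
opening: 0.233
finger_force: 40.0
```

Emit:
step_arm([
  {"travel": [0, 0, 0.001], "twist": 0, "gripper": 1},
  {"travel": [0, 0, 0.001], "twist": 0, "gripper": 1},
  {"travel": [0, 0, 0], "twist": 0, "gripper": 1},
  {"travel": [0, 0, 0], "twist": 0, "gripper": 0},
  {"travel": [0, 0, 0], "twist": 0, "gripper": 0},
  {"travel": [0, 0, 0], "twist": 0, "gripper": 0},
  {"travel": [0, 0, 0], "twist": 0, "gripper": 0},
  {"travel": [0, 0, 0], "twist": 0, "gripper": 0},
])

```text
t: 10.05
tcp_pos: [572.6, 157.4, 39.4]
orientation: [[0.151, 0.988, 0.0], [0.988, -0.151, 0.0], [0.0, 0.0, -1.0]]
ft_force: [-0.7, 0.6, -0.1]
opening: 0.624
finger_force: 0.0
```

Emit:
step_arm([
  {"travel": [0, 0, 0], "twist": 0, "gripper": 0},
  {"travel": [0, 0, 0], "twist": 0, "gripper": 0},
  {"travel": [0, 0, 0], "twist": 0, "gripper": 0},
  {"travel": [0, 0, 0], "twist": 0, "gripper": 0},
  {"travel": [0, 0, -0.02], "twist": 0, "gripper": 0},
  {"travel": [0, 0, -0.05], "twist": 0, "gripper": 0},
  {"travel": [0, 0, -0.05], "twist": 0, "gripper": 0},
  {"travel": [0, 0, -0.05], "twist": 0, "gripper": 0},
])

```text
t: 10.85
tcp_pos: [572.2, 157.3, 211.2]
orientation: [[0.151, 0.988, -0.0], [0.988, -0.151, 0.0], [-0.0, -0.0, -1.0]]
ft_force: [0.7, -0.3, -0.4]
opening: 1.0
finger_force: 0.0
```

Emit:
step_arm([
  {"travel": [-0.04, 0, -0.04], "twist": 0, "gripper": 0},
  {"travel": [-0.05, 0, -0.04], "twist": 0, "gripper": 0},
  {"travel": [-0.05, 0, -0.03], "twist": 0, "gripper": 0},
  {"travel": [-0.05, 0, 0], "twist": 0, "gripper": 0},
  {"travel": [-0.05, 0, 0], "twist": 0, "gripper": 0},
  {"travel": [-0.05, 0, 0], "twist": 0, "gripper": 0},
  {"travel": [-0.05, 0, 0], "twist": 0, "gripper": 0},
  {"travel": [-0.05, 0, 0], "twist": 0, "gripper": 0},
])

```text
t: 11.65
tcp_pos: [516.2, -207.5, 302.0]
orientation: [[0.151, 0.988, 0.001], [0.988, -0.151, -0.0], [0.0, 0.001, -1.0]]
ft_force: [0.8, 0.3, 0.3]
opening: 0.997
finger_force: 0.0
```

```bash
python3 -c "
from h import *
go(521,-306,290,-81.5)
t=robot.get_image('top');crop(t,120,110,200,200,3,'c4')"
```

```text
twist 1.271 travel m [-0.0099  0.0981  0.012 ] t 11.65 tcp [ 516.2 -207.5  302. ] yaw -8.7
```

View pics/c4.png

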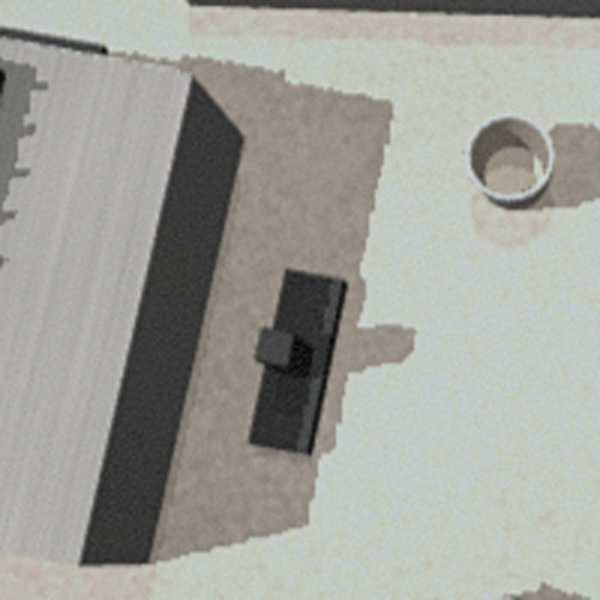

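The bar stands square in front of the panel, base top corners at crop (286,269),(346,281),(313,452),(250,441). Now the plate.

Emit:
step_arm([
  {"travel": [0, 0, 0], "twist": 0.141, "gripper": 0.3},
  {"travel": [0, 0, 0], "twist": 0.141, "gripper": 0.3},
  {"travel": [0, 0, 0], "twist": 0.141, "gripper": 0.3},
  {"travel": [0, 0, 0], "twist": 0.141, "gripper": 0.3},
  {"travel": [0, 0, 0], "twist": 0.141, "gripper": 0.3},
  {"travel": [0, 0, 0], "twist": 0.141, "gripper": 0.3},
  {"travel": [0, 0, 0], "twist": 0.141, "gripper": 0.3},
  {"travel": [0, 0, 0], "twist": 0.141, "gripper": 0.3},
])

```text
t: 12.5
tcp_pos: [516.9, -205.3, 301.7]
orientation: [[0.96, 0.281, -0.0], [0.281, -0.96, 0.0], [-0.0, -0.0, -1.0]]
ft_force: [0.1, 0.3, 0.3]
opening: 0.701
finger_force: 0.0
```

Emit:
step_arm([
  {"travel": [0, 0, 0], "twist": 0.141, "gripper": 0.3},
  {"travel": [0, 0.03, 0], "twist": 0, "gripper": 0.3},
  {"travel": [0, 0.03, 0], "twist": 0, "gripper": 0.3},
  {"travel": [0, 0.03, 0], "twist": 0, "gripper": 0.3},
  {"travel": [0, 0, 0.03], "twist": 0, "gripper": 0.3},
  {"travel": [0, 0, 0.03], "twist": 0, "gripper": 0.3},
  {"travel": [0, 0, 0], "twist": 0, "gripper": 0.3},
  {"travel": [0, 0, 0], "twist": 0, "gripper": 0.3},
])

```text
t: 13.3
tcp_pos: [530.4, -294.4, 241.9]
orientation: [[0.989, 0.149, -0.001], [0.149, -0.989, 0.001], [-0.0, -0.001, -1.0]]
ft_force: [-0.3, 1.5, 0.5]
opening: 0.699
finger_force: 0.0
```

```bash
python3 -c "
from h import *
go(521,-306,187,-81.5)
t=robot.get_image('top')
F=lambda u,v,z:at(t,120+u/3,110+v/3,z)
c=[F(286,269,16),F(346,281,16),F(313,452,16),F(250,441,16)];b=np.mean(c,0);e=(c[0]+c[1]-c[2]-c[3])/2
ang=lambda e:np.degrees(np.arctan2(e[1],e[0]))
P,Q=F(242,138,0),F(152,562,0);g=(P-Q)/np.linalg.norm(P-Q);n=np.array([-g[1],g[0],0])
print('bar',b,ang(e),'panel',ang(g),'mid',(P+Q)/2,'dist',(b-P)@n,'along',(b-(P+Q)/2)@g)
s=robot.get_image('side');crop(s,330,220,180,180,3.3,'c5')"
```

```text
twist 0.002 travel m [-0.011   0.01    0.0549] t 13.3 tcp [ 530.4 -294.4  241.9] yaw -81.4
bar [571.29745081 153.96975322  16.        ] -8.13841936127808 panel -8.199441735084626 mid [581.5420266  226.60972409   0.        ] dist -73.3584916521489 along 0.22000920375638008
```

View pics/c5.png

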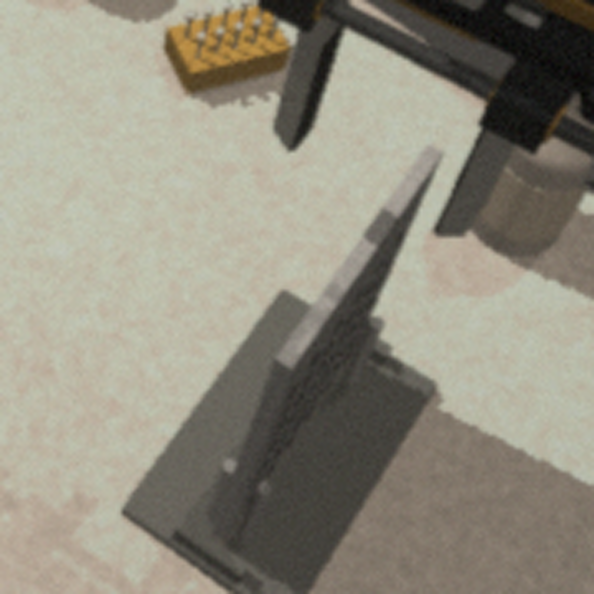

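The open fingers sit either side of the plate's top edge, tips at crop (293,145) and (450,233). I correct by -11/+10 mm, descend and grip.

Emit:
step_arm([
  {"travel": [-0.011, 0.01, 0], "twist": 0, "gripper": 0.3},
  {"travel": [0, 0, 0.025], "twist": 0, "gripper": 0.3},
  {"travel": [0, 0, 0.025], "twist": 0, "gripper": 0.3},
  {"travel": [0, 0, 0.005], "twist": 0, "gripper": 0.4},
  {"travel": [0, 0, 0], "twist": 0, "gripper": 1},
  {"travel": [0, 0, 0], "twist": 0, "gripper": 1},
  {"travel": [0, 0, 0], "twist": 0, "gripper": 1},
  {"travel": [0, 0, 0], "twist": 0, "gripper": 1},
])

```text
t: 14.2
tcp_pos: [521.5, -306.7, 188.0]
orientation: [[0.989, 0.149, 0.002], [0.149, -0.989, -0.001], [0.002, 0.002, -1.0]]
ft_force: [-1.0, 0.2, 0.1]
opening: 0.315
finger_force: 0.0
```

Emit:
step_arm([
  {"travel": [0, 0, 0], "twist": 0, "gripper": 1},
  {"travel": [0, 0, 0], "twist": 0, "gripper": 1},
  {"travel": [0, 0, 0], "twist": 0, "gripper": 1},
  {"travel": [0, 0, 0], "twist": 0, "gripper": 1},
  {"travel": [0, 0, 0], "twist": 0, "gripper": 1},
  {"travel": [0, 0, 0], "twist": 0, "gripper": 1},
  {"travel": [0, 0, 0], "twist": 0, "gripper": 1},
  {"travel": [0, 0, 0], "twist": 0, "gripper": 1},
])

```text
t: 15.0
tcp_pos: [521.1, -306.3, 186.9]
orientation: [[0.989, 0.149, 0.0], [0.149, -0.989, -0.0], [0.0, 0.0, -1.0]]
ft_force: [-0.1, 0.9, 1.9]
opening: 0.086
finger_force: 40.0
```

Emit:
step_arm([
  {"travel": [0, 0, -0.01], "twist": 0, "gripper": 1},
  {"travel": [0, 0, -0.02], "twist": 0, "gripper": 1},
  {"travel": [0, 0, -0.02], "twist": 0, "gripper": 1},
  {"travel": [0, 0, -0.02], "twist": 0, "gripper": 1},
  {"travel": [0, 0, -0.02], "twist": 0, "gripper": 1},
  {"travel": [0, 0, -0.02], "twist": 0, "gripper": 1},
  {"travel": [0, 0, 0], "twist": 0, "gripper": 1},
  {"travel": [0, 0, 0], "twist": 0, "gripper": 1},
])

```text
t: 15.8
tcp_pos: [520.7, -305.9, 296.0]
orientation: [[0.989, 0.149, -0.001], [0.149, -0.989, 0.001], [-0.001, -0.001, -1.0]]
ft_force: [-0.1, 0.5, -5.2]
opening: 0.083
finger_force: 40.0
```

```bash
python3 -c "
from h import *
a=np.radians(-8.4);n=np.array([-np.sin(a),np.cos(a)]);p=np.array([571.7,155])+n*32
print(p);go(p[0],p[1],297,-98.4)
for k in('top','side'):
  d=robot.get_image(k);cv2.imwrite(f'pics/{k}5.png',d['color'][:,:,::-1])
"
```

```text
[576.37465691 186.65671465]
twist 0.296 travel m [-0.0168 -0.4954 -0.001 ] t 15.8 tcp [ 520.7 -305.9  296. ] yaw -81.4
```

Emit:
step_arm([
  {"travel": [0, 0, 0], "twist": 0.1, "gripper": 1},
  {"travel": [0, 0, 0], "twist": 0.1, "gripper": 1},
  {"travel": [0, 0, 0], "twist": 0.096, "gripper": 1},
  {"travel": [-0.005, -0.02, 0], "twist": 0, "gripper": 1},
  {"travel": [-0.005, -0.035, 0], "twist": 0, "gripper": 1},
  {"travel": [-0.005, -0.04, 0], "twist": 0, "gripper": 1},
  {"travel": [0, -0.04, 0], "twist": 0, "gripper": 1},
  {"travel": [0, -0.04, 0], "twist": 0, "gripper": 1},
])

```text
t: 16.7
tcp_pos: [530.5, -128.2, 295.8]
orientation: [[0.989, -0.145, -0.002], [-0.145, -0.989, 0.002], [-0.002, -0.001, -1.0]]
ft_force: [0.6, -0.8, -2.8]
opening: 0.085
finger_force: 40.0
```

Emit:
step_arm([
  {"travel": [0, -0.04, 0], "twist": 0, "gripper": 1},
  {"travel": [0, -0.04, 0], "twist": 0, "gripper": 1},
  {"travel": [0, -0.04, 0], "twist": 0, "gripper": 1},
  {"travel": [0, -0.04, 0], "twist": 0, "gripper": 1},
  {"travel": [0, -0.04, 0], "twist": 0, "gripper": 1},
  {"travel": [0, -0.04, 0], "twist": 0, "gripper": 1},
  {"travel": [0, -0.04, 0], "twist": 0, "gripper": 1},
  {"travel": [0, -0.02, 0], "twist": 0, "gripper": 1},
])

```text
t: 17.5
tcp_pos: [573.9, 170.2, 295.5]
orientation: [[0.99, -0.141, -0.003], [-0.141, -0.99, 0.002], [-0.003, -0.002, -1.0]]
ft_force: [-0.6, 0.6, -4.7]
opening: 0.084
finger_force: 40.0
```

Emit:
step_arm([
  {"travel": [0, -0.015, 0], "twist": 0, "gripper": 1},
  {"travel": [0, 0, 0], "twist": 0, "gripper": 1},
  {"travel": [0, 0, 0], "twist": 0, "gripper": 1},
  {"travel": [0, 0, 0], "twist": 0, "gripper": 1},
  {"travel": [0, 0, 0], "twist": 0, "gripper": 1},
  {"travel": [0, 0, 0], "twist": 0, "gripper": 1},
  {"travel": [0, 0, 0], "twist": 0, "gripper": 1},
  {"travel": [0, 0, 0], "twist": 0, "gripper": 1},
])

```text
t: 18.3
tcp_pos: [577.6, 180.4, 296.9]
orientation: [[0.989, -0.146, 0.0], [-0.146, -0.989, 0.0], [0.0, -0.0, -1.0]]
ft_force: [0.2, -0.1, -5.1]
opening: 0.08
finger_force: 40.0
```

```bash
python3 -c "
from h import *
go(576.4,186.7,180,-98.4)
d=robot.get_image('top');s=robot.get_image('side')
a=cv2.resize(d['color'][90:310,100:320],None,fx=1.8,fy=1.8,interpolation=2);b=cv2.resize(s['color'][60:280,130:350],None,fx=1.8,fy=1.8,interpolation=2)
cv2.imwrite('pics/m.png',np.clip(np.hstack([a,b])[:,:,::-1]*1.4,0,255).astype('uint8'))
"
```

```text
twist -0.0 travel m [-0.0021 -0.0061  0.1169] t 18.3 tcp [577.6 180.4 296.9] yaw -98.4
```

View pics/m.png

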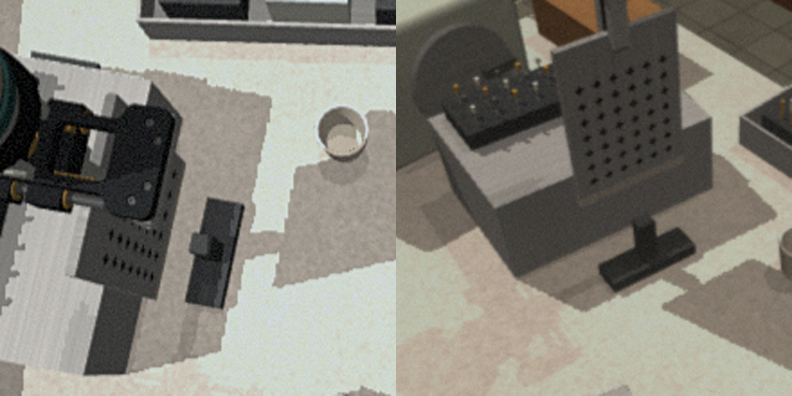

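The plate hangs straight above the gap: foot corners at side px (233,174) and (291,148), and the bar still in place. I'll check the foot position numerically.

```bash
python3 -c "
from h import *
d=robot.get_image('top');s=robot.get_image('side')
for p in[(232.8,173.9),(290.6,147.8)]:print(at(s,*p,118).round(1))
print('topview inner? corners',[at(d,100+u/1.8,90+v/1.8,118).round(1) for u,v in[(181,165),(157,298)]])
e=np.array([.989,-.146]);n=np.array([.146,.989])
for k in(-70,70):
  q=np.array([577.6,180.4])+k*e-4*n;print('expect outer foot corner',q.round(1),proj(s,[*q,118]).round(1),proj(d,[*q,118]).round(1))
"
```

```text
[511.2 188.8 118. ]
[654.2 168.8 118. ]
topview inner? corners [array([643.6, 169.3, 118. ]), array([510.1, 184.6, 118. ])]
expect outer foot corner [507.8 186.7] [232.1 175.2] [186.  256.9]
expect outer foot corner [646.2 166.2] [288.7 150. ] [202.4 180.3]
```

Emit:
step_arm([
  {"travel": [-0.002, -0.004, 0.01], "twist": 0, "gripper": 1},
  {"travel": [0, 0, 0.02], "twist": 0, "gripper": 1},
  {"travel": [0, 0, 0.02], "twist": 0, "gripper": 1},
  {"travel": [0, 0, 0.02], "twist": 0, "gripper": 1},
  {"travel": [0, 0, 0.02], "twist": 0, "gripper": 1},
  {"travel": [0, 0, 0.015], "twist": 0, "gripper": 1},
  {"travel": [0, 0, 0.006], "twist": 0, "gripper": 1},
  {"travel": [0, 0, 0.003], "twist": 0, "gripper": 1},
])

```text
t: 19.3
tcp_pos: [575.6, 185.2, 181.8]
orientation: [[0.989, -0.145, -0.002], [-0.145, -0.989, -0.0], [-0.001, 0.0, -1.0]]
ft_force: [-0.1, -0.2, -3.4]
opening: 0.08
finger_force: 40.0
```

Emit:
step_arm([
  {"travel": [0, 0, 0.002], "twist": 0, "gripper": 1},
  {"travel": [0, 0, 0], "twist": 0, "gripper": 1},
  {"travel": [0, 0, 0], "twist": 0, "gripper": 1},
  {"travel": [0, 0, 0], "twist": 0, "gripper": 1},
  {"travel": [0, 0, 0], "twist": 0, "gripper": 1},
  {"travel": [0, 0, 0], "twist": 0, "gripper": 1},
  {"travel": [0, 0, 0], "twist": 0, "gripper": 1},
  {"travel": [0, 0, 0], "twist": 0, "gripper": 1},
])

```text
t: 20.1
tcp_pos: [576.2, 185.0, 180.8]
orientation: [[0.989, -0.146, 0.0], [-0.146, -0.989, 0.0], [0.0, -0.0, -1.0]]
ft_force: [-0.6, 0.5, -4.2]
opening: 0.083
finger_force: 40.0
```

Emit:
step_arm([
  {"travel": [0, 0, 0.001], "twist": 0, "gripper": 1},
  {"travel": [0, 0, 0.001], "twist": 0, "gripper": 1},
  {"travel": [0, 0, 0], "twist": 0, "gripper": 1},
  {"travel": [0, 0, 0], "twist": 0, "gripper": 0.7},
  {"travel": [0, 0, 0], "twist": 0, "gripper": 0.7},
  {"travel": [0, 0, 0], "twist": 0, "gripper": 0.7},
  {"travel": [0, 0, 0], "twist": 0, "gripper": 0.7},
  {"travel": [0, 0, 0], "twist": 0, "gripper": 0.7},
])

```text
t: 20.9
tcp_pos: [576.2, 185.0, 179.0]
orientation: [[0.989, -0.146, 0.0], [-0.146, -0.989, 0.0], [0.0, -0.0, -1.0]]
ft_force: [-0.6, -0.2, 0.1]
opening: 0.3
finger_force: 0.0
```

Emit:
step_arm([
  {"travel": [0, -0.006, 0], "twist": 0, "gripper": 0.7},
  {"travel": [0, -0.006, 0], "twist": 0, "gripper": 0.7},
  {"travel": [0, -0.006, 0], "twist": 0, "gripper": 0.7},
  {"travel": [0, -0.006, 0], "twist": 0, "gripper": 0.7},
  {"travel": [0, -0.006, 0], "twist": 0, "gripper": 0.7},
  {"travel": [0, -0.006, 0], "twist": 0, "gripper": 0.7},
  {"travel": [0, -0.006, 0], "twist": 0, "gripper": 0.7},
  {"travel": [0, -0.006, 0], "twist": 0, "gripper": 0.7},
])

```text
t: 21.7
tcp_pos: [583.2, 233.1, 178.7]
orientation: [[0.989, -0.146, -0.0], [-0.146, -0.989, 0.0], [-0.0, -0.0, -1.0]]
ft_force: [0.6, -0.3, -1.0]
opening: 0.302
finger_force: 0.2
```

Emit:
step_arm([
  {"travel": [0, -0.004, 0], "twist": 0, "gripper": 0.7},
  {"travel": [0, -0.004, 0], "twist": 0, "gripper": 0.7},
  {"travel": [0, -0.004, 0], "twist": 0, "gripper": 0.7},
  {"travel": [0, -0.004, 0], "twist": 0, "gripper": 0.7},
  {"travel": [0, 0, 0], "twist": 0, "gripper": 0.7},
  {"travel": [0, 0, 0], "twist": 0, "gripper": 0.7},
  {"travel": [0, 0, 0], "twist": 0, "gripper": 0.7},
  {"travel": [0, 0, 0], "twist": 0, "gripper": 0.7},
])

```text
t: 22.5
tcp_pos: [585.5, 248.1, 178.8]
orientation: [[0.989, -0.146, 0.0], [-0.146, -0.989, -0.0], [0.0, 0.0, -1.0]]
ft_force: [0.6, 0.4, 0.9]
opening: 0.299
finger_force: 0.0
```

```bash
python3 -c "
from h import *
go(576,249,180,-98.4);print(robot.read_state()['ft_force'])
"
```

```text
twist 0.0 travel m [-0.0095  0.0005 -0.0012] t 22.5 tcp [585.5 248.1 178.8] yaw -98.4
[0.61212175 0.35537429 0.93019122]
```

Emit:
step_arm([
  {"travel": [0, 0, 0], "twist": 0, "gripper": 0.1},
  {"travel": [0, 0, 0], "twist": 0, "gripper": 0.1},
  {"travel": [0, 0, 0], "twist": 0, "gripper": 0.1},
  {"travel": [0, 0, 0], "twist": 0, "gripper": 0.1},
  {"travel": [0, 0, 0], "twist": 0, "gripper": 0.1},
  {"travel": [0, 0, 0], "twist": 0, "gripper": 0.1},
  {"travel": [0, 0, 0], "twist": 0, "gripper": 0.1},
  {"travel": [0, 0, 0], "twist": 0, "gripper": 0.1},
])

```text
t: 23.3
tcp_pos: [585.5, 248.3, 178.8]
orientation: [[0.989, -0.146, -0.0], [-0.146, -0.989, 0.0], [-0.0, -0.0, -1.0]]
ft_force: [0.2, 0.3, -0.1]
opening: 0.89
finger_force: 0.0
```

Emit:
step_arm([
  {"travel": [0, 0, -0.01], "twist": 0, "gripper": 0.1},
  {"travel": [0, 0, -0.02], "twist": 0, "gripper": 0.1},
  {"travel": [0, 0, -0.03], "twist": 0, "gripper": 0.1},
  {"travel": [0, 0, -0.04], "twist": 0, "gripper": 0.1},
  {"travel": [0, 0, -0.04], "twist": 0, "gripper": 0.1},
  {"travel": [0, 0, 0], "twist": 0, "gripper": 0.1},
  {"travel": [0, 0, 0], "twist": 0, "gripper": 0.1},
  {"travel": [0, 0, 0], "twist": 0, "gripper": 0.1},
])

```text
t: 24.1
tcp_pos: [584.8, 248.1, 317.7]
orientation: [[0.989, -0.146, -0.002], [-0.146, -0.989, -0.001], [-0.002, 0.001, -1.0]]
ft_force: [-0.1, 0.0, -0.4]
opening: 0.904
finger_force: 0.0
```

Emit:
step_arm([
  {"travel": [-0.04, 0, 0], "twist": 0, "gripper": 0.1},
  {"travel": [-0.05, 0, 0], "twist": 0, "gripper": 0.1},
  {"travel": [-0.05, 0, 0], "twist": 0, "gripper": 0.1},
  {"travel": [-0.05, 0, 0], "twist": 0, "gripper": 0.1},
  {"travel": [-0.05, 0, 0], "twist": 0, "gripper": 0.1},
  {"travel": [-0.03, 0, 0], "twist": 0, "gripper": 0.1},
  {"travel": [0, 0, 0], "twist": 0, "gripper": 0.1},
  {"travel": [0, 0, 0], "twist": 0, "gripper": 0.1},
])

```text
t: 24.9
tcp_pos: [317.9, 287.4, 318.0]
orientation: [[0.989, -0.145, -0.0], [-0.145, -0.989, -0.001], [-0.0, 0.001, -1.0]]
ft_force: [-0.0, 0.0, 0.4]
opening: 0.898
finger_force: 0.0
```

```bash
python3 - <<'E'
from h import *
d=robot.get_image('top');s=robot.get_image('side');print(robot.read_state()['tcp_pos'])
cv2.imwrite('pics/ft.png',d['color'][:,:,::-1]);cv2.imwrite('pics/fs.png',s['color'][:,:,::-1])
# white foot strip across the plate in the side view: profile along vertical line through bar middle, and predicted pixels
a=np.radians(-8.3);e=np.array([np.cos(a),np.sin(a)]);n=np.array([-np.sin(a),np.cos(a)]);b=np.array([571.7,155])
for off in(-35,35):
  for nm,dn,z in(('foot outer',20,3),('strip top',20+12*np.sin(.35),3+12*np.cos(.35)),('plate top',20+200*np.sin(.35),3+200*np.cos(.35))):
    q=b+off*e+dn*n;print(off,nm,q.round(0),'side',proj(s,[*q,z]).round(0),'top',proj(d,[*q,z]).round(0))
g=cv2.cvtColor(s['color'],cv2.COLOR_RGB2GRAY)
for off in(-35,35):
  q=b+off*e+(20+200*np.sin(.35))*n;r=b+off*e+10*n
  A,B=proj(s,[*q,3+200*np.cos(.35)]),proj(s,[*r,16])
  print(off,[int(g[int(round(v)),int(round(u))]) for u,v in np.linspace(A+(A-B)*.15,B+(B-A)*.1,70)])
E
```

```text
[319.26578796 287.49171886 318.01853999]
-35 foot outer [540. 180.] side [252. 207.] top [207. 246.]
-35 strip top [541. 184.] side [251. 203.] top [204. 245.]
-35 plate top [550. 248.] side [226. 124.] top [136. 226.]
35 foot outer [609. 170.] side [278. 194.] top [214. 212.]
35 strip top [610. 174.] side [277. 190.] top [211. 211.]
35 plate top [619. 238.] side [255. 113.] top [145. 184.]
-35 [38, 38, 31, 17, 17, 14, 27, 67, 61, 53, 55, 55, 53, 56, 54, 51, 54, 54, 51, 53, 52, 54, 38, 47, 51, 55, 51, 50, 33, 49, 54, 54, 53, 51, 30, 50, 53, 53, 46, 36, 35, 55, 54, 49, 40, 24, 52, 53, 55, 49, 25, 46, 59, 56, 29, 26, 47, 51, 58, 59, 62, 43, 28, 31, 31, 31, 31, 32, 36, 40]
35 [38, 37, 36, 19, 20, 19, 22, 89, 72, 54, 54, 56, 59, 53, 57, 56, 56, 54, 55, 54, 55, 56, 36, 48, 54, 53, 56, 48, 49, 47, 55, 51, 55, 51, 53, 55, 55, 58, 55, 55, 51, 55, 55, 56, 58, 53, 55, 57, 55, 56, 58, 56, 55, 58, 56, 53, 56, 52, 57, 57, 65, 42, 28, 31, 29, 26, 28, 33, 31, 31]
```

```bash
python3 - <<'E'
from h import *
t=[robot.get_image('top')['color'] for _ in range(4)];d=robot.get_image('top')
g=np.mean([cv2.cvtColor(i,cv2.COLOR_RGB2GRAY) for i in t],0)
a=np.radians(-8.3);e=np.array([np.cos(a),np.sin(a)]);n=np.array([-np.sin(a),np.cos(a)]);b=np.array([571.7,155])
for off in(-45,-30,30,45):
  # 2 mm steps across at bar-top height 16: from outside bar (-30) to inside (+50)
  print(off,[(int(k),int(cv2.getRectSubPix(g.astype('float32'),(1,1),tuple(map(float,proj(d,[*(b+off*e+k*n),16]))))[0,0])) for k in range(-28,46,2)])
for off in(-30,30):
  print('top edge',[(k,int(cv2.getRectSubPix(g.astype('float32'),(1,1),tuple(map(float,proj(d,[*(b+off*e+k*n),190]))))[0,0])) for k in range(66,112,3)])
E
```

```text
-45 [(-28, 103), (-26, 105), (-24, 105), (-22, 78), (-20, 34), (-18, 29), (-16, 49), (-14, 54), (-12, 49), (-10, 40), (-8, 35), (-6, 34), (-4, 35), (-2, 35), (0, 34), (2, 35), (4, 36), (6, 35), (8, 34), (10, 33), (12, 35), (14, 34), (16, 35), (18, 35), (20, 37), (22, 52), (24, 70), (26, 67), (28, 64), (30, 59), (32, 57), (34, 56), (36, 56), (38, 50), (40, 34), (42, 43), (44, 55)]
-30 [(-28, 105), (-26, 108), (-24, 109), (-22, 81), (-20, 19), (-18, 21), (-16, 33), (-14, 32), (-12, 34), (-10, 32), (-8, 28), (-6, 30), (-4, 29), (-2, 30), (0, 32), (2, 30), (4, 31), (6, 31), (8, 32), (10, 31), (12, 33), (14, 34), (16, 34), (18, 34), (20, 36), (22, 53), (24, 65), (26, 66), (28, 64), (30, 58), (32, 56), (34, 56), (36, 48), (38, 31), (40, 22), (42, 39), (44, 54)]
30 [(-28, 103), (-26, 101), (-24, 98), (-22, 72), (-20, 19), (-18, 24), (-16, 35), (-14, 33), (-12, 35), (-10, 33), (-8, 33), (-6, 38), (-4, 34), (-2, 36), (0, 37), (2, 34), (4, 35), (6, 33), (8, 35), (10, 34), (12, 34), (14, 34), (16, 35), (18, 33), (20, 36), (22, 56), (24, 66), (26, 67), (28, 63), (30, 58), (32, 56), (34, 56), (36, 50), (38, 32), (40, 30), (42, 49), (44, 57)]
45 [(-28, 103), (-26, 102), (-24, 95), (-22, 53), (-20, 20), (-18, 23), (-16, 33), (-14, 34), (-12, 36), (-10, 37), (-8, 37), (-6, 35), (-4, 35), (-2, 35), (0, 34), (2, 35), (4, 34), (6, 34), (8, 35), (10, 34), (12, 32), (14, 33), (16, 32), (18, 34), (20, 40), (22, 59), (24, 69), (26, 64), (28, 60), (30, 56), (32, 53), (34, 56), (36, 56), (38, 56), (40, 57), (42, 56), (44, 55)]
top edge [(66, 53), (69, 53), (72, 53), (75, 53), (78, 54), (81, 53), (84, 54), (87, 53), (90, 83), (93, 127), (96, 125), (99, 129), (102, 125), (105, 124), (108, 122), (111, 125)]
top edge [(66, 57), (69, 56), (72, 55), (75, 56), (78, 54), (81, 56), (84, 55), (87, 53), (90, 108), (93, 126), (96, 125), (99, 129), (102, 127), (105, 125), (108, 123), (111, 124)]
```

```bash
python3 -c "
from workcell import robot
print(robot.sign_off())"
```

```text
the job is handed in; nothing more can be done
None
```

The job is handed in: the bar stands about 73 mm out from the panel (handle to panel) and parallel to it, the plate leans squarely at about 20° with its strip right behind the bar, and the robot is clear. That comes from my own image measurements; sign-off returned no verdict.

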